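Back the bench winch off one notch

ROBOT

A 6-joint arm with a two-finger parallel gripper is mounted at the origin on the work surface. World frame = base frame: x ahead of the robot, y to its left, z up, the work surface at z = 0. Lengths are in mm, angles in rad, forces in N, time in s.
With the tool pointing down it reaches from about 275 to 750 mm from the base axis. Payload 10.2 kg.
Tool frame: the origin (TCP) lies on the front face of the gripper's body, between the roots of the fingers; the fingertips stand 73 mm ahead of it and the grasp point (between the pads) lies 54 mm ahead of it; z points along the fingers, y is the line along which they close (so a half turn about z gives the same grasp; the last joint's range is limited). The gripper opens to 85 mm and grips with 20 to 120 N. Pads are 22 mm wide; open, the fingers measure 114 mm over their backs; the gripper's body (76 mm by 85 mm) begins 54 mm behind the grasp point. The pads swing forward as they close: fully open they stand 13 mm farther back than shut.
Start: joints at [-1.328, 0.313, 1.498, -0, 1.331, -0.223], TCP at [235.786, -469.081, 303.894] pointing down, gripper open.
Joint ranges: [-2.94, 2.94], [-0.97, 2.17], [0.19, 2.56], [-1.23, 4.37], [0.02, 3.11], [-2.88, 2.88]. Speed limits (rad/s): [2.39, 2.39, 3.01, 3.14, 3.14, 3.14].

INTERFACE

Orientations are given as a unit quaternion [w, x, y, z].
In Python, from rig import * gives the robot as it stands.
- The arm moves only by the tool step_arm, never from a script. Its argument "plan" is a list of rows, each an object with "offset": the shift along the tool's x, y, z in cm, a list of three; "rot": the turn, a rotation vector about the tool's x, y, z in degrees, a list of three; "gripper": the finger opening in cm, from 0 to 8.54. In form: [{"offset": [x, y, z], "rot": [wx, wy, wz], "gripper": gripper}, ...]. A call has 1 to 12 rows; each row is the pose to reach, as a shift and turn from the pose commanded when the call began, along the tool's axes at that moment; what a row does not reach only later rows make up. A row lasts 1/10 s, in which the tool goes at most 50 mm and 8.59 degrees, less where a joint would pass 70% of its speed; a pose out of reach is approached as far as the arm can. A call with a gripper value outside its range is refused whole. The fingers move at their own pace and stop on an object; "squeeze" is the grip in N (left out, the last holds). Time passes only in rows, so rows that repeat a pose let the fingers close. It gives the time, the measured TCP pose, the force, the opening and the grip force at its end, in the units of the state.
- sense(): the state, without advancing time (a new reading comes with each control period).
- capture(name): name is "side" or "top" or "wrist"; returns a dict with "color" (480x640x3 uint8, red, green, blue), "depth" (480x640 float32, mm along the optical axis (not along the pixel's ray), 0 where there is no reading), "vertical_fov" (degrees; the focal length in pixels is half the picture's height over the tangent of half this angle, whatever the lens; pixels are square), "cx", "cy" (the principal point, pixels), "k1" (the pictures are not rectified: a ray, as slopes to the right and down, at radius r is drawn at 1 + k1 r^2 times it, then the intrinsics apply), "rvec" (rotation vector, rad) and "tvec" (3), from world to camera coordinates, as OpenCV has them; the wrist camera has in their place "mount" (4x4, takes a point from camera to tool coordinates, whose origin is the TCP and whose axes are the flange's). Camera axes: x right, y down, z forward; pixel columns grow to the right and rows downward; lengths in mm; the calibration is good to about 2 mm. A picture is of the moment at which its call begins: read the wrist's pose just before it.
- finish_job(): hands the job in; it is judged then, once.
The state is a dict: "time_s": time; "joints": joint angles; "dq": joint speeds; "tau": joint torques, N m; "eef_pos": TCP position; "ee_rot": TCP orientation; "force": force on the tool from outside, world axes, zero at the start; "wrist_torque": the same for the moment, N m; "grip_width": opening from 0.0 (shut) to 1.0 (fully open); "grip_force": force on a finger pad.
Only numpy, scipy, OpenCV 4.12 (cv2) and the standard library are available. Lean on these libraries where they do the work, as an engineer would, in place of code of your own. Each camera call takes 0.05 s, during which the arm holds its last target. There are 200 camera calls.

TASK

Let the bench winch off by one notch: with a fingertip, push the pawl's thumb bar over so that the pawl lifts out of the ratchet wheel and lies back on its stop, then push the wheel backward one notch (its top towards the pawl; the pegs on its face are there for the push), no further. Then tip the pawl back so that it drops fully into the new notch, and take the hand away. Only push, without force; grasp or lift nothing and leave the other things on the bench where they are.

Things in the scene. Friction and masses are not known exactly. Their poses are not given: they have to be found in the camera images.
- winch: Green hand winch bolted to the bench. Origin on the bench straight below the ratchet wheel's centre; x is the wheel's level axis, out of the face with the pegs (away from the robot, within 25 degrees), z up; the pawl is on the wheel's +y side. Coordinates below: this frame, mm. Its frame is under 148 high and behind x -14, except pins, stop lug and 8 mm base plate (x -140 to 50, y -95 to 155).
- wheel_axis (a point): Centre of the steel ratchet wheel, 100 mm above the bench. Wheel 12 mm thick (x -6 to 6), radius 75 mm over its eight saw teeth, 62 mm at the notch floors; notches 45 degrees (0.785 rad) apart. Steep tooth faces look to +y at the top of the wheel. A hub of radius 22 mm stands out to x 22.
- wheel (a joint): Wheel angle, rad, growing BACKWARD: top of the wheel moves to +y, towards the pawl. At about -0.02 a tooth face bears on the seated pawl; starts at -0.30 to -0.05 (play). Pawl seated: backward is blocked. Pawl lifted: turns either way with steady friction of 0.12 N m (2.5 N at a peg) and stays where left. One notch back the pawl drops fully in from about 0.40 to 0.74.
- peg_end (a point): Centre of the free end of the peg uppermost at the start. Four like steel pegs, 12 mm thick, stand out of the wheel's face (x 6 to 56 mm), 90 degrees apart, axes 52 mm from the wheel's axis. At wheel = a this peg's axis is at y = 52 sin(a - 0.393), z = 100 + 52 cos(a - 0.393) mm.
- pawl (a joint): Pawl angle about its level pin, rad: 0 seated in a notch; grows as the nose lifts and the pawl swings over to +y; 1.48 lying back on its stop. Swings freely under its own weight (about 160 g): left below about 0.5 rad it falls back in, beyond about 0.65 it falls onto the stop and stays. Resting on a tooth top it reads about 0.17.
- pawl_pivot (a point): Axis of the pawl's pin in the wheel's plane, at y 94, z 138 mm. Pawl: steel, x -6 to 6 mm. Seated, its arm (10 mm thick, 65 long) rises to -y at 28 degrees above level, to the nose; its tail (6 mm thick, 60 long) stands straight up from the pin, 62 degrees from the arm. Lying back, the arm points up, leaning 23 degrees to +y, and the tail lies nearly level to +y.
- thumb_bar (a point): Centre of the thumb bar, a round cross bar 10 mm thick and 36 mm long (x -18 to 18) on the end of the pawl's tail, 60 mm from the pin; seated, it is straight above the pin, 198 mm above the bench. Pushing it towards +y lifts the nose.
- pawl_nose (a point): Tip of the pawl's nose (the arm's lower end corner), 66 mm from the pin; seated, it lies in a notch of the wheel.
- spray_can: Bystander, loose: tall black spray can with a pale top, 66 mm across, 190 mm high. Origin at the centre of its underside. Leave it alone.
- red_cap: Bystander, loose: small open red plastic cap, 48 mm across, 32 mm high. Origin at the centre of its underside. Leave it alone.
- bushing: Bystander, loose: brass bushing, a ring 34 mm across, 30 mm high. Origin at the centre of its underside. Leave it alone.
- grease_jar: Bystander, loose: grey jar with a steel lid, 60 mm across, 65 mm high. Origin at the centre of its underside. Leave it alone.
- spanner: Bystander, loose: steel spanner 180 mm long, lying flat. Origin at the centre of its underside. Leave it alone.
- carburettor: Bystander, loose: small brass carburettor, about 100 x 50 mm, 65 mm high. Origin at the centre of its underside. Leave it alone.
- spool: Bystander, loose: wooden spool, 50 mm across, 43 mm high. Origin at the centre of its underside. Leave it alone.

How it is judged (in metres and radians):
On the way, in this order (a step that is already met when the one before it is completed fails the run):
1. the pawl is lifted out and lies back on its stop, the wheel not yet turned back (value of joint pawl above 1.3 rad and value of joint wheel below 0.2 rad), for 0.1 s.
2. with the pawl lifted out, the wheel is pushed back about one notch (value of joint pawl above 0.6 rad and value of joint wheel between 0.3 and 0.85 rad), for 0.1 s.
At the end, for the whole second after the job is handed in: The pawl is seated (joint below 0.06 rad) in the next notch, the wheel stands one notch back (joint between 0.3 and 0.8 rad), and both are at rest (value of joint pawl below 0.06 rad and value of joint wheel between 0.3 and 0.8 rad and velocity of joint wheel between -0.05 and 0.05 rad/s and velocity of joint pawl between -0.05 and 0.05 rad/s); the robot touches nothing.
It fails at once if the wheel is turned back past one and a half notches (value of joint wheel above 1.15 rad).
It fails at once if the winch is forced (finger push over 40 N) (contact force between the fingers and winch above 40 N).
It fails at once if a bystander is moved more than 30 mm or lifted more than 15 mm (distance of any of spray_can, red_cap, bushing, grease_jar, spanner, carburettor, spool from where it was at the start of the episode above 0.03 m or height (world z) of any of spray_can, red_cap, bushing, grease_jar, spanner, carburettor, spool above 0.015 m).
It fails at once if a bystander is tipped over (angle between any of spray_can, red_cap, bushing, grease_jar, spanner, carburettor, spool's own z axis and vertical above 0.5 rad).
It also fails if it takes over 45 s, if anything falls off the work surface, if the arm or the gripper's body presses on something with over 40 N, if the wrist force passes 120 N, or if a joint passes its speed limit or range.

## Working session

There is one attempt and no reset: what is moved stays moved. The work goes in short steps, Python scripts to look and compute and a tool call to move; the robot and the scene stay as the last step left them, time stands still between calls to the robot, and variables do not carry over. Pictures are saved under pics/ and viewed, at most 10 in all, crops included, and the job is handed in when it is done.

Besides the shell and the picture viewer there is one more tool, called as name([rows], argument=value, ...), one row to a line, values as JSON. step_arm: Moves the arm, as the interface text tells. Its arguments: {"type":"object","properties":{"plan":{"type":"array"},"squeeze":{"type":"number"}},"required":["plan"]}

```bash
mkdir -p pics
cat > h.py <<'E'
from rig import *
import numpy as np, cv2
from scipy.spatial.transform import Rotation as R
def K(c):
    f=240/np.tan(np.radians(c["vertical_fov"])/2); return f
def pose(c,s=None):
    if "rvec" in c:
        Rm=cv2.Rodrigues(np.array(c["rvec"],float))[0]; return Rm.T, -Rm.T@np.array(c["tvec"],float).ravel()
    q=s["ee_rot"]; Rt=R.from_quat([q[1],q[2],q[3],q[0]]).as_matrix(); M=np.array(c["mount"])
    return Rt@M[:3,:3], Rt@M[:3,3]+np.array(s["eef_pos"])
def ray(c,uv,s=None):
    f=K(c); uv=np.atleast_2d(np.array(uv,float)); d=np.stack([(uv[:,0]-c["cx"])/f,(uv[:,1]-c["cy"])/f],1)
    x=d.copy()
    for _ in range(20): x=d/(1+c["k1"]*(x**2).sum(1,keepdims=True))
    Rm,o=pose(c,s); return o, np.c_[x,np.ones(len(x))]@Rm.T
def at_depth(c,uv,s=None):
    o,d=ray(c,uv,s); uv=np.atleast_2d(uv).astype(int); return o+d*c["depth"][uv[:,1],uv[:,0]][:,None]
def cloud(c,s=None):
    v,u=np.mgrid[:480,:640]; P=at_depth(c,np.c_[u.ravel(),v.ravel()],s); P[c["depth"].ravel()==0]=np.nan
    return P.reshape(480,640,3)
def project(c,P,s=None):
    Rm,o=pose(c,s); p=(np.atleast_2d(P)-o)@Rm; x=p[:,:2]/p[:,2:]; x=x*(1+c["k1"]*(x**2).sum(1,keepdims=True))
    return x*K(c)+[c["cx"],c["cy"]]
E
python3 - <<'E'
from h import *
s=sense(); print(s)
for n in ("side","top"):
    c=capture(n); np.savez(f"{n}0.npz",**c); cv2.imwrite(f"pics/{n}0.png",c["color"][:,:,::-1]); print(n,pose(c)[1].round(),pose(c)[0][:,2].round(2),K(c),c["cx"],c["cy"],c["k1"],(c["depth"]>0).mean())
E
```

```text
{'time_s': 0.0, 'joints': array([-1.32838311e+00,  3.13495760e-01,  1.49842069e+00,  3.65730641e-07,
        1.33102384e+00, -2.23385974e-01]), 'dq': array([ 0.00125519, -0.00019215,  0.00111183, -0.00049206,  0.00123377,
        0.00180057]), 'tau': array([ 1.80230585e-03, -4.12266827e+01, -2.59744728e+01, -2.25510678e-05,
        4.22106401e-03,  2.78322773e-06]), 'eef_pos': array([ 235.75331218, -468.91089746,  303.31777188]), 'ee_rot': array([-6.73793867e-04,  9.73001049e-01,  2.30799707e-01, -6.23280197e-06]), 'force': array([-0.28686828,  0.19207828, -0.01579893]), 'wrist_torque': array([ 0.01733922, -0.02139632,  0.00231751]), 'grip_force': 0.0, 'grip_width': 1.0025201293618566}
side [ 217.  951. 1060.] [ 0.27 -0.71 -0.65] 506.4434241440212 325.2808840898727 243.72051142242955 0.04527814410775535 0.9960026041666666
top [ 519.  -42. 1448.] [ 0.05 -0.   -1.  ] 558.8608370192366 325.61091939167324 233.82135179458652 -0.1434639547195748 0.9960514322916667
```

View pics/side0.png

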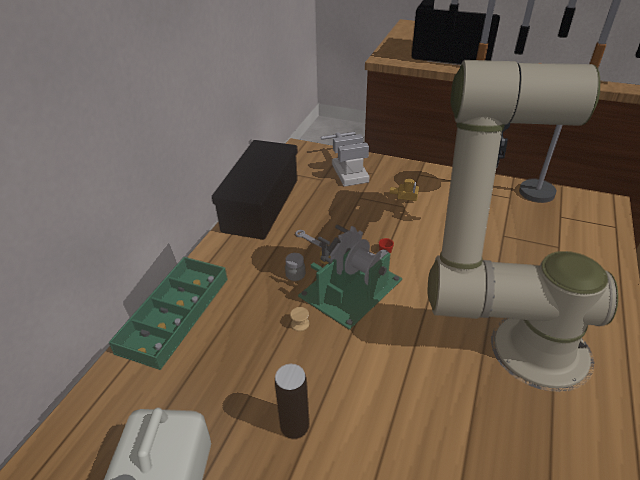

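View pics/top0.png

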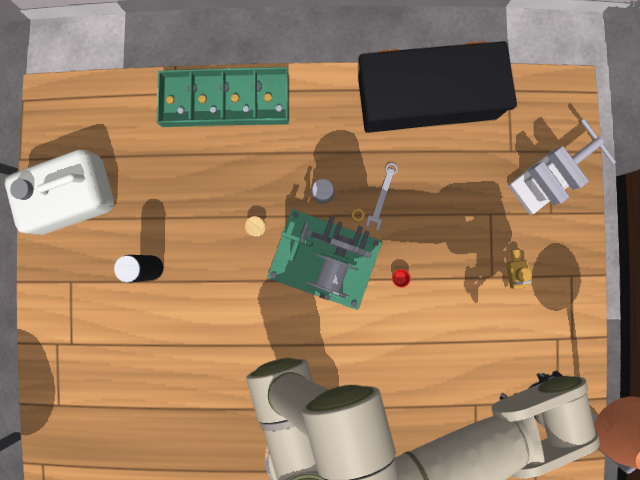

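Side picture: the winch is at about (350,270), with the red cap just behind it at (386,245) and the spool at (300,318). Top picture: the base plate corners are roughly (290,210), (382,240), (358,308) and (268,278). The wheel is on the far side near (345,240). The jar is at (322,189), the bushing at (358,214), and the spanner's end at (375,222).

Run:
```python
from h import *
c=dict(np.load("top0.npz")); P=cloud(c)
hsv=cv2.cvtColor(c["color"],cv2.COLOR_RGB2HSV)
m=((hsv[...,0]>60)&(hsv[...,0]<95)&(hsv[...,1]>60)); m[:150]=0
q=P[m]; z=q[:,2]; print("z pct",np.nanpercentile(z,[5,25,50,75,95]))
g=q[(z<18)&(z>0)]
(cx,cy),(w,h),a=r=cv2.minAreaRect(g[:,:2].astype(np.float32)); print(r); print(cv2.boxPoints(r).round(1))
box=cv2.boxPoints(r)
# long edge dir -> y axis
e=[box[1]-box[0],box[2]-box[1]]; L=max(e,key=np.linalg.norm); L=L/np.linalg.norm(L)
if L[1]<0:L=-L
x=np.array([L[1],-L[0]]); O=np.array([cx,cy])+45*x-30*L
print("y",L,"x",x,"O",O,"yaw deg",np.degrees(np.arctan2(x[1],x[0])))
# cloud in winch frame: things above 110
d=P[...,:2]-O; W=np.stack([d@x,d@L,P[...,2]],-1)
near=(abs(W[...,0])<70)&(abs(W[...,1])<170)
for lo,hi in((120,160),(160,185),(185,215)):
    k=near&(W[...,2]>lo)&(W[...,2]<hi); print(lo,k.sum(), W[k].mean(0).round(1) if k.any() else "", W[k].min(0).round(),W[k].max(0).round())
cr=cv2.resize(c["color"][175:325,240:440],None,fx=4,fy=4,interpolation=cv2.INTER_CUBIC); 
s=dict(np.load("side0.npz")); cs=cv2.resize(s["color"][210:340,250:430],None,fx=4,fy=4,interpolation=cv2.INTER_CUBIC)
cv2.imwrite("pics/c_top.png",cr[:,:,::-1]); cv2.imwrite("pics/c_side.png",cs[:,:,::-1])
```

```text
z pct [  2.74589512   5.75308235   8.09183928  10.9139101  129.74173858]
((523.9478759765625, -39.25787353515625), (248.71080017089844, 189.01368713378906), 69.68072509765625)
[[ 392.1 -123.1]
 [ 569.4 -188.7]
 [ 655.8   44.5]
 [ 478.5  110.2]]
y [0.34725136 0.9377721 ] x [ 0.9377721  -0.34725136] O [555.7300806  -83.01734829] yaw deg -20.319288
120 1107 [-14.   24.6 135.1] [-70. -71. 120.] [ 57. 147. 160.]
160 192 [  0.6  19.8 165.8] [-42. -36. 160.] [  7.  68. 175.]
185 72 [  0.5  94.3 201.7] [-17.  90. 196.] [ 18.  99. 209.]
```

View pics/c_top.png

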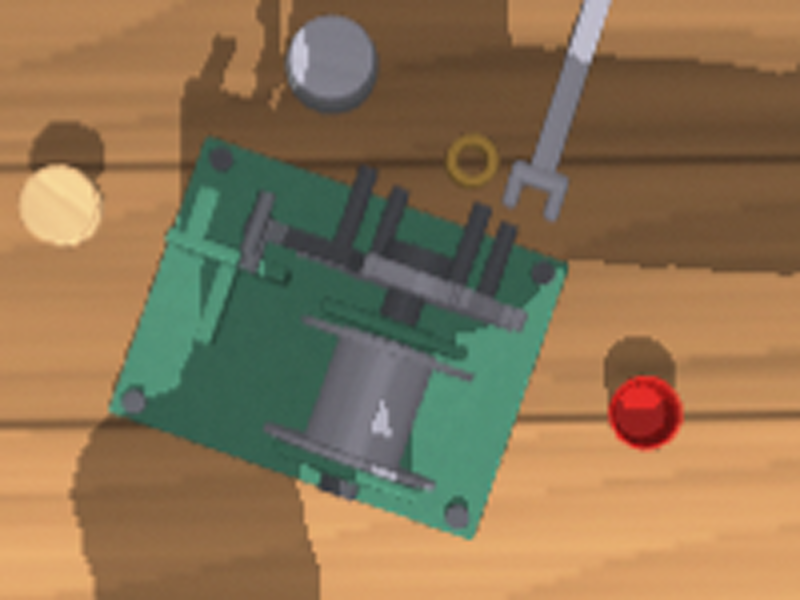

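View pics/c_side.png

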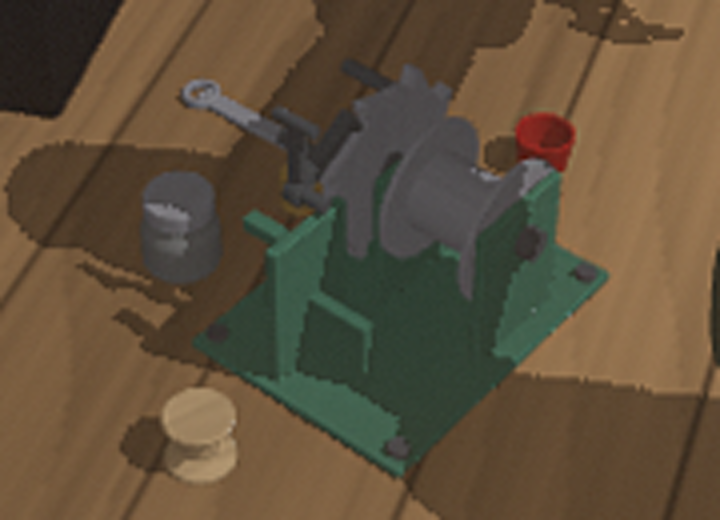

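The winch frame fits well: the thumb bar came out at (0.5, 94, ~199) against the expected (0, 94, 198). Next I'll find the wheel angle from the pegs and work out the first move.

```bash
cat >> h.py <<'E'
O=np.array([555.7,-83.0,0.]); X=np.array([.9378,-.3473,0]); Y=np.array([.3473,.9378,0]); B=np.array([X,Y,[0,0,1.]])
def W(P): return (P-O)@B.T
def pegs(c,s=None):
    w=W(cloud(c,s)); k=(w[...,0]>15)&(w[...,0]<52)&(abs(w[...,1])<75)&(w[...,2]>92)&(w[...,2]<175)&(np.hypot(w[...,1],w[...,2]-100)>40)&(np.hypot(w[...,1],w[...,2]-100)<66)
    return w[k]
def go(x,y,z):
    "offset (cm, tool axes) and turn to bring closed fingertips to winch point, tool x along Y, z down"
    s=sense(); q=s["ee_rot"]; Rt=R.from_quat([q[1],q[2],q[3],q[0]])
    D=R.from_matrix(np.array([Y,X,[0,0,-1.]]).T); t=O+x*X+y*Y+np.array([0,0,z+73])
    print("t",s["time_s"],"off",(Rt.inv().apply(t-s["eef_pos"])/10).round(2),"rot",(Rt.inv()*D).as_rotvec(degrees=True).round(1),"tip",(W(s["eef_pos"]+73*Rt.apply([0,0,1]))).round(1),"F",np.round(s["force"],1))
E
python3 - <<'E'
from h import *
c=dict(np.load("top0.npz")); p=pegs(c); 
lab=np.round(p[:,1]/5)*5
for v in np.unique(lab):
    k=lab==v; print(v,k.sum(),p[k,1].mean().round(1),p[k,2].max().round(1),p[k].mean(0).round(1))
go(22,62,215)
E
```

```text
-30.0 12 -28.5 152.4 [ 33.3 -28.5 148.1]
-25.0 32 -25.1 155.2 [ 33.9 -25.1 151. ]
-20.0 35 -20.2 157.8 [ 34.  -20.2 150.4]
-15.0 1 -17.4 151.2 [ 28.4 -17.4 151.2]
40.0 12 41.7 131.6 [ 33.4  41.7 126.9]
45.0 32 45.0 137.0 [ 34.1  45.  129.5]
50.0 33 50.0 131.0 [ 33.   50.  127.3]
55.0 1 52.6 123.2 [ 45.2  52.6 123.2]
t 0.1 off [ 51.96 -22.73   1.58] rot [ -0.1  -0.  -43. ] tip [-166.1 -473.   230.4] F [-0.7  0.3  0.3]
```

step_arm([
  {"offset": [4.3, -1.9, 0], "rot": [0, 0, -4], "gripper": 0},
  {"offset": [8.6, -3.8, 0], "rot": [0, 0, -8], "gripper": 0},
  {"offset": [13, -5.7, 0], "rot": [0, 0, -12], "gripper": 0},
  {"offset": [17.3, -7.6, 0], "rot": [0, 0, -16], "gripper": 0},
  {"offset": [21.6, -9.5, 0], "rot": [0, 0, -20], "gripper": 0},
  {"offset": [26, -11.4, 0], "rot": [0, 0, -24], "gripper": 0},
  {"offset": [30.3, -13.3, 0], "rot": [0, 0, -28], "gripper": 0},
  {"offset": [34.6, -15.2, 0], "rot": [0, 0, -32], "gripper": 0},
  {"offset": [39, -17.1, 0], "rot": [0, 0, -36], "gripper": 0},
  {"offset": [43.3, -19, 0], "rot": [0, 0, -39], "gripper": 0},
  {"offset": [47.6, -20.8, 0], "rot": [0, 0, -43], "gripper": 0},
  {"offset": [52, -22.7, 0], "rot": [0, 0, -43], "gripper": 0},
])

```text
time_s: 1.3
eef_pos: [599.3, -31.0, 303.6]
ee_rot: [-0.0, 0.82, 0.572, -0.0]
force: [0.3, -0.9, 0.0]
grip_width: 0.0
grip_force: 0.0
```

step_arm([
  {"offset": [0, 0, 0], "rot": [0, 0, 0], "gripper": 0},
  {"offset": [0, 0, 0], "rot": [0, 0, 0], "gripper": 0},
  {"offset": [0, 0, 0], "rot": [0, 0, 0], "gripper": 0},
])

```text
time_s: 1.6
eef_pos: [598.0, -33.5, 303.7]
ee_rot: [-0.0, 0.821, 0.571, -0.0]
force: [-0.2, -0.8, 1.2]
grip_width: 0.002
grip_force: 0.0
```

Run:
```python
from h import *
go(22,62,170)
s=sense(); c=capture("side"); print(sense()["joints"].round(2),s["grip_width"])
i=c["color"][190:350,220:440].copy(); i=cv2.resize(i,None,fx=3.5,fy=3.5,interpolation=cv2.INTER_CUBIC); cv2.imwrite("pics/s1.png",i[:,:,::-1])
```

```text
t 1.6 off [ 0.09 -0.04  6.07] rot [-0.  0. -0.] tip [ 22.4  61.1 230.7] F [-0.2 -0.8  1.2]
[-0.25  0.48  1.26 -0.    1.4   0.1 ] 0.0017845732518990802
```

View pics/s1.png

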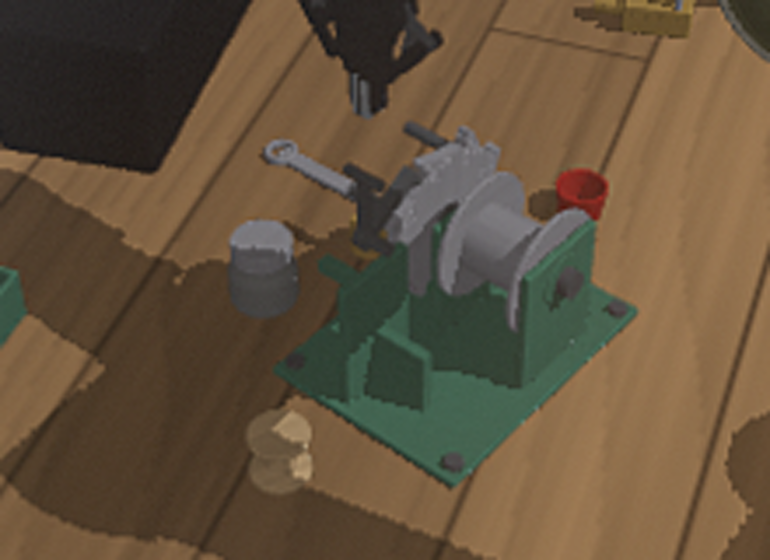

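The side view shows the shut fingertip at (365,95) in the crop, above and clear of the pawl. The thumb bar is at (370,180) and still seated. I'll measure the fingertip's real size before lowering it.

Run:
```python
from h import *
c=capture("side"); w=W(cloud(c)); 
for lo in range(225,300,10):
    k=(abs(w[...,0]-22)<60)&(abs(w[...,1]-61)<60)&(w[...,2]>lo)&(w[...,2]<lo+10)
    if k.any(): print(lo,k.sum(),np.percentile(w[k],[3,97],axis=0).round(0).tolist())
```

```text
225 4 [[18.0, 60.0, 231.0], [28.0, 68.0, 232.0]]
235 23 [[11.0, 56.0, 236.0], [36.0, 73.0, 245.0]]
245 39 [[10.0, 56.0, 246.0], [34.0, 72.0, 254.0]]
255 26 [[11.0, 59.0, 256.0], [37.0, 71.0, 264.0]]
265 26 [[10.0, 65.0, 266.0], [37.0, 73.0, 274.0]]
275 59 [[-4.0, 51.0, 276.0], [54.0, 74.0, 285.0]]
285 74 [[-14.0, 51.0, 285.0], [61.0, 75.0, 295.0]]
295 84 [[-22.0, 51.0, 295.0], [68.0, 78.0, 304.0]]
```

step_arm([
  {"offset": [0.1, 0, 2], "rot": [0, 0, 0], "gripper": 0},
  {"offset": [0.1, 0, 4], "rot": [0, 0, 0], "gripper": 0},
  {"offset": [0.1, 0, 6], "rot": [0, 0, 0], "gripper": 0},
  {"offset": [0.1, 0, 6], "rot": [0, 0, 0], "gripper": 0},
  {"offset": [0.1, 0, 6], "rot": [0, 0, 0], "gripper": 0},
])

```text
time_s: 2.2
eef_pos: [598.7, -32.4, 244.7]
ee_rot: [0.0, 0.821, 0.571, 0.0]
force: [0.3, 0.6, 0.3]
grip_width: -0.0
grip_force: 0.0
```

step_arm([
  {"offset": [0.6, 0, 0], "rot": [0, 0, 0], "gripper": 0},
  {"offset": [1, 0, 0], "rot": [0, 0, 0], "gripper": 0},
  {"offset": [1.4, 0, 0], "rot": [0, 0, 0], "gripper": 0},
  {"offset": [1.8, 0, 0], "rot": [0, 0, 0], "gripper": 0},
  {"offset": [2.2, 0, 0], "rot": [0, 0, 0], "gripper": 0},
  {"offset": [2.6, 0, 0], "rot": [0, 0, 0], "gripper": 0},
  {"offset": [3, 0, 0], "rot": [0, 0, 0], "gripper": 0},
  {"offset": [3.4, 0, 0], "rot": [0, 0, 0], "gripper": 0},
])

```text
time_s: 3.0
eef_pos: [610.7, 0.4, 243.8]
ee_rot: [-0.0, 0.821, 0.571, -0.0]
force: [-0.1, -0.7, -1.1]
grip_width: -0.001
grip_force: 0.2
```

step_arm([
  {"offset": [0.4, 0, 0], "rot": [0, 0, 0], "gripper": 0},
  {"offset": [0.8, 0, 0], "rot": [0, 0, 0], "gripper": 0},
  {"offset": [1.2, 0, 0], "rot": [0, 0, 0], "gripper": 0},
  {"offset": [1.6, 0, 0], "rot": [0, 0, 0], "gripper": 0},
  {"offset": [2, 0, 0], "rot": [0, 0, 0], "gripper": 0},
  {"offset": [2.4, 0, 0], "rot": [0, 0, 0], "gripper": 0},
  {"offset": [2.8, 0, 0], "rot": [0, 0, 0], "gripper": 0},
  {"offset": [2.8, 0, 0], "rot": [0, 0, 0], "gripper": 0},
  {"offset": [2.8, 0, 0], "rot": [0, 0, 0], "gripper": 0},
  {"offset": [2.8, 0, 0], "rot": [0, 0, 0], "gripper": 0},
  {"offset": [2.8, 0, 0], "rot": [0, 0, 0], "gripper": 0},
])

```text
time_s: 4.1
eef_pos: [620.3, 26.2, 243.9]
ee_rot: [0.0, 0.821, 0.571, 0.0]
force: [0.5, 0.2, 0.2]
grip_width: 0.005
grip_force: 0.0
```

Run:
```python
from h import *
go(38,-58,215)
c=capture("side"); w=W(cloud(c))
k=(abs(w[...,0])<20)&(w[...,1]>85)&(w[...,1]<175)&(w[...,2]>118)&(w[...,2]<215)
for z in range(120,215,10):
    kk=k&(abs(w[...,2]-z)<5)
    if kk.any(): print(z,kk.sum(),np.percentile(w[kk],[5,95],axis=0).round(0).tolist())
i=c["color"][190:350,220:440].copy(); i=cv2.resize(i,None,fx=3.5,fy=3.5,interpolation=cv2.INTER_CUBIC); cv2.imwrite("pics/s2.png",i[:,:,::-1])
```

```text
t 4.1 off [-18.29   1.54  -4.41] rot [ 0. -0. -0.] tip [ 22.6 124.9 170.9] F [0.5 0.2 0.2]
120 4 [[-20.0, 143.0, 118.0], [-16.0, 145.0, 125.0]]
130 48 [[-19.0, 96.0, 127.0], [-2.0, 142.0, 134.0]]
140 89 [[-17.0, 91.0, 136.0], [6.0, 155.0, 145.0]]
150 81 [[-14.0, 94.0, 145.0], [14.0, 157.0, 151.0]]
160 13 [[-5.0, 98.0, 156.0], [5.0, 109.0, 164.0]]
170 13 [[-5.0, 101.0, 165.0], [11.0, 119.0, 174.0]]
180 25 [[-5.0, 104.0, 176.0], [18.0, 133.0, 185.0]]
190 32 [[-5.0, 111.0, 186.0], [18.0, 133.0, 195.0]]
200 49 [[-4.0, 105.0, 196.0], [19.0, 134.0, 204.0]]
210 11 [[9.0, 129.0, 206.0], [18.0, 136.0, 214.0]]
```

View pics/s2.png

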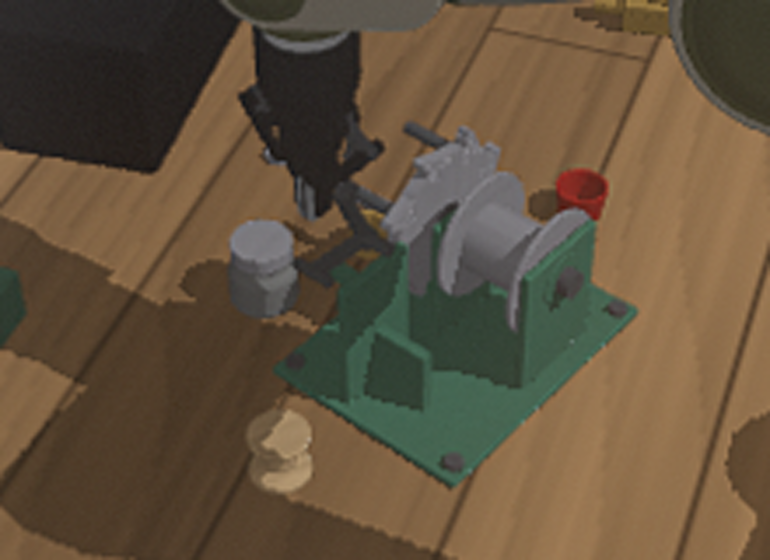

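The pawl is lying back on its stop: the arm points up at (360,215) in the crop and the bar rests at (318,270). Next I go up, across to behind the upper peg, and down.

step_arm([
  {"offset": [0, 0.2, -2.5], "rot": [0, 0, 0], "gripper": 0},
  {"offset": [0, 0.4, -5], "rot": [0, 0, 0], "gripper": 0},
  {"offset": [-4, 0.8, -5], "rot": [0, 0, 0], "gripper": 0},
  {"offset": [-8, 1.2, -5], "rot": [0, 0, 0], "gripper": 0},
  {"offset": [-12, 1.5, -5], "rot": [0, 0, 0], "gripper": 0},
  {"offset": [-16, 1.5, -5], "rot": [0, 0, 0], "gripper": 0},
  {"offset": [-18.3, 1.5, -5], "rot": [0, 0, 0], "gripper": 0},
  {"offset": [-18.3, 1.5, -5], "rot": [0, 0, 0], "gripper": 0},
  {"offset": [-18.3, 1.5, -5], "rot": [0, 0, 0], "gripper": 0},
])

```text
time_s: 5.05
eef_pos: [570.9, -150.4, 294.0]
ee_rot: [-0.0, 0.821, 0.571, 0.0]
force: [-0.3, -0.2, 0.2]
grip_width: 0.0
grip_force: 0.0
```

Run:
```python
from h import *
go(38,-58,132)
for n in ("top","side"):
    c=capture(n); p=pegs(c); lab=np.round(p[:,1]/10)*10
    for v in np.unique(lab):
        k=lab==v; print(n,v,k.sum(),p[k].mean(0).round(1))
```

```text
t 5.05 off [-0.01  0.04  8.9 ] rot [ 0. -0. -0.] tip [ 37.6 -57.9 221. ] F [-0.3 -0.2  0.2]
top 40.0 29 [ 33.7  42.9 127.8]
top 50.0 49 [ 33.7  48.8 127.7]
side -30.0 12 [ 33.7 -27.8 151.4]
side -20.0 34 [ 33.5 -21.1 150.5]
side -10.0 1 [ 48.9 -14.  153.9]
side 40.0 10 [ 32.   42.8 129.5]
side 50.0 29 [ 31.2  48.4 128. ]
```

step_arm([
  {"offset": [0, 0, 3], "rot": [0, 0, 0], "gripper": 0},
  {"offset": [0, 0, 6], "rot": [0, 0, 0], "gripper": 0},
  {"offset": [0, 0, 8.9], "rot": [0, 0, 0], "gripper": 0},
  {"offset": [0, 0, 8.9], "rot": [0, 0, 0], "gripper": 0},
  {"offset": [0.5, 0, 8.9], "rot": [0, 0, 0], "gripper": 0},
  {"offset": [0.9, 0, 8.9], "rot": [0, 0, 0], "gripper": 0},
  {"offset": [1.2, 0, 8.9], "rot": [0, 0, 0], "gripper": 0},
  {"offset": [1.5, 0, 8.9], "rot": [0, 0, 0], "gripper": 0},
  {"offset": [1.8, 0, 8.9], "rot": [0, 0, 0], "gripper": 0},
  {"offset": [2.1, 0, 8.9], "rot": [0, 0, 0], "gripper": 0},
  {"offset": [2.4, 0, 8.9], "rot": [0, 0, 0], "gripper": 0},
  {"offset": [2.7, 0, 8.9], "rot": [0, 0, 0], "gripper": 0},
])

```text
time_s: 6.35
eef_pos: [580.5, -125.7, 205.8]
ee_rot: [0.001, 0.821, 0.571, 0.0]
force: [-2.4, -4.8, 2.6]
grip_width: 0.002
grip_force: 2.2
```

step_arm([
  {"offset": [0.3, 0, 0], "rot": [0, 0, 0], "gripper": 0},
  {"offset": [0.6, 0, 0], "rot": [0, 0, 0], "gripper": 0},
  {"offset": [0.9, 0, 0], "rot": [0, 0, 0], "gripper": 0},
  {"offset": [1.2, 0, 0], "rot": [0, 0, 0], "gripper": 0},
  {"offset": [1.5, 0, 0], "rot": [0, 0, 0], "gripper": 0},
  {"offset": [1.8, 0, 0], "rot": [0, 0, 0], "gripper": 0},
  {"offset": [2.1, 0, 0], "rot": [0, 0, 0], "gripper": 0},
  {"offset": [2.1, 0, 0], "rot": [0, 0, 0], "gripper": 0},
  {"offset": [2.1, 0, 0], "rot": [0, 0, 0], "gripper": 0},
])

```text
time_s: 7.25
eef_pos: [587.4, -105.0, 204.5]
ee_rot: [-0.001, 0.821, 0.571, 0.0]
force: [0.2, 0.4, 0.4]
grip_width: 0.001
grip_force: 0.0
```

Run:
```python
from h import *
go(38,-8,132)
for n in ("top","side"):
    c=capture(n); p=pegs(c); lab=np.round(p[:,1]/10)*10
    for v in np.unique(lab):
        k=lab==v; print(n,v,k.sum(),p[k].mean(0).round(1))
```

```text
t 7.25 off [ 0.16  0.06 -0.05] rot [-0.1 -0.   0. ] tip [ 37.3  -9.5 131.5] F [0.2 0.4 0.4]
side -60.0 1 [ 46.4 -57.2 113.5]
side -50.0 2 [ 48.6 -52.8 115.1]
side -40.0 1 [ 47.8 -44.8 120.5]
side -20.0 2 [ 27.8 -15.4 151.2]
side -10.0 8 [ 27.7  -9.1 157.8]
side 0.0 28 [ 36.5  -0.9 158.2]
side 10.0 40 [ 34.1  10.4 155.4]
side 20.0 4 [ 27.3  16.1 157.5]
side 50.0 3 [22.3 48.4 98.3]
```

step_arm([
  {"offset": [-0.7, 0, 0], "rot": [0, 0, 0], "gripper": 0},
  {"offset": [-2, 0, 0], "rot": [0, 0, 0], "gripper": 0},
  {"offset": [-2.5, 0, 0], "rot": [0, 0, 0], "gripper": 0},
  {"offset": [-2.5, 0, -4], "rot": [0, 0, 0], "gripper": 0},
  {"offset": [-2.5, 0, -8.5], "rot": [0, 0, 0], "gripper": 0},
  {"offset": [-2.5, 0, -12], "rot": [0, 0, 0], "gripper": 0},
  {"offset": [-2.5, 0, -12], "rot": [0, 0, 0], "gripper": 0},
  {"offset": [-2.5, 0, -12], "rot": [0, 0, 0], "gripper": 0},
])

```text
time_s: 8.15
eef_pos: [578.6, -129.3, 325.0]
ee_rot: [0.0, 0.821, 0.571, 0.0]
force: [-0.3, 0.1, -0.6]
grip_width: 0.0
grip_force: 0.0
```

Run:
```python
from h import *
go(0,150,250)
for n in ("top","side"):
    c=capture(n); p=pegs(c); lab=np.round(p[:,1]/10)*10
    for v in np.unique(lab):
        k=lab==v; print(n,v,k.sum(),p[k].mean(0).round(1))
```

```text
t 8.15 off [18.55 -3.77  0.19] rot [ 0.  0. -0.] tip [ 37.6 -35.5 252. ] F [-0.3  0.1 -0.6]
top 0.0 1 [ 18.2   3.7 154.9]
top 50.0 52 [33.5 50.6 96.1]
top 60.0 12 [34.4 56.3 95. ]
side -50.0 4 [ 47.7 -51.7 116.2]
side 0.0 4 [ 35.5   3.  155. ]
side 10.0 40 [ 32.5  10.4 155.2]
side 20.0 3 [ 34.   16.8 156.6]
side 40.0 1 [21.8 44.6 94.6]
side 50.0 2 [24.  48.6 98.1]
side 60.0 1 [51.6 57.9 98. ]
```

The wheel is at about 0.59 rad (peg centre y≈10.5), which is inside the 0.40–0.74 window. Now I go to the far (+y) side of the raised arm.

step_arm([
  {"offset": [4.5, -0.9, 0], "rot": [0, 0, 0], "gripper": 0},
  {"offset": [9, -1.8, 0], "rot": [0, 0, 0], "gripper": 0},
  {"offset": [13.5, -2.8, 0], "rot": [0, 0, 0], "gripper": 0},
  {"offset": [18.2, -3.8, 0], "rot": [0, 0, 0], "gripper": 0},
  {"offset": [18.6, -3.8, 0], "rot": [0, 0, 0], "gripper": 0},
  {"offset": [18.6, -3.8, 0], "rot": [0, 0, 0], "gripper": 0},
  {"offset": [18.6, -3.8, 3], "rot": [0, 0, 0], "gripper": 0},
  {"offset": [18.6, -3.8, 6], "rot": [0, 0, 0], "gripper": 0},
  {"offset": [18.6, -3.8, 7.2], "rot": [0, 0, 0], "gripper": 0},
  {"offset": [18.6, -3.8, 7.2], "rot": [0, 0, 0], "gripper": 0},
  {"offset": [18.6, -3.8, 7.2], "rot": [0, 0, 0], "gripper": 0},
])

```text
time_s: 9.35
eef_pos: [608.1, 58.0, 254.0]
ee_rot: [0.001, 0.821, 0.571, 0.001]
force: [0.3, -0.4, 0.7]
grip_width: -0.0
grip_force: 0.0
```

step_arm([
  {"offset": [-0.8, 0, 0], "rot": [0, 0, 0], "gripper": 0},
  {"offset": [-1.2, 0, 0], "rot": [0, 0, 0], "gripper": 0},
  {"offset": [-1.6, 0, 0], "rot": [0, 0, 0], "gripper": 0},
  {"offset": [-2, 0, 0], "rot": [0, 0, 0], "gripper": 0},
  {"offset": [-2.4, 0, 0], "rot": [0, 0, 0], "gripper": 0},
  {"offset": [-2.8, 0, 0], "rot": [0, 0, 0], "gripper": 0},
  {"offset": [-3.2, 0, 0], "rot": [0, 0, 0], "gripper": 0},
  {"offset": [-3.6, 0, 0], "rot": [0, 0, 0], "gripper": 0},
  {"offset": [-4, 0, 0], "rot": [0, 0, 0], "gripper": 0},
  {"offset": [-4.4, 0, 0], "rot": [0, 0, 0], "gripper": 0},
])

```text
time_s: 10.35
eef_pos: [592.4, 17.1, 252.9]
ee_rot: [-0.0, 0.821, 0.571, -0.0]
force: [-0.7, 0.7, -0.3]
grip_width: 0.004
grip_force: 0.4
```

Run:
```python
from h import *
go(0,65,180)
```

```text
t 10.35 off [-4.16  0.04 -0.01] rot [-0. -0.  0.] tip [ -0.4 106.6 179.9] F [-0.7  0.7 -0.3]
```

step_arm([
  {"offset": [-0.4, 0, 0], "rot": [0, 0, 0], "gripper": 0},
  {"offset": [-0.8, 0, 0], "rot": [0, 0, 0], "gripper": 0},
  {"offset": [-1.2, 0, 0], "rot": [0, 0, 0], "gripper": 0},
  {"offset": [-1.6, 0, 0], "rot": [0, 0, 0], "gripper": 0},
  {"offset": [-2, 0, 0], "rot": [0, 0, 0], "gripper": 0},
  {"offset": [-2.4, 0, 0], "rot": [0, 0, 0], "gripper": 0},
  {"offset": [-2.8, 0, 0], "rot": [0, 0, 0], "gripper": 0},
  {"offset": [-3.2, 0, 0], "rot": [0, 0, 0], "gripper": 0},
  {"offset": [-3.6, 0, 0], "rot": [0, 0, 0], "gripper": 0},
  {"offset": [-4.2, 0, 0], "rot": [0, 0, 0], "gripper": 0},
  {"offset": [-4.2, 0, 0], "rot": [0, 0, 0], "gripper": 0},
  {"offset": [-4.2, 0, -2], "rot": [0, 0, 0], "gripper": 0},
])

```text
time_s: 11.55
eef_pos: [577.2, -22.0, 270.9]
ee_rot: [-0.002, 0.821, 0.571, -0.002]
force: [-0.8, 0.1, 0.2]
grip_width: 0.002
grip_force: 0.0
```

step_arm([
  {"offset": [0, 0, -4], "rot": [0, 0, 0], "gripper": 0},
  {"offset": [0, 0, -8], "rot": [0, 0, 0], "gripper": 0},
  {"offset": [-4, 0, -10], "rot": [0, 0, 0], "gripper": 0},
  {"offset": [-9, 0, -10], "rot": [0, 0, 0], "gripper": 0},
  {"offset": [-14, 0, -10], "rot": [0, 0, 0], "gripper": 0},
  {"offset": [-18, 0, -10], "rot": [0, 0, 0], "gripper": 0},
  {"offset": [-18, 0, -10], "rot": [0, 0, 0], "gripper": 0},
  {"offset": [-18, 0, -10], "rot": [0, 0, 0], "gripper": 0},
])

```text
time_s: 12.35
eef_pos: [515.3, -191.1, 372.9]
ee_rot: [-0.0, 0.821, 0.571, 0.0]
force: [-0.1, 0.3, 0.6]
grip_width: 0.003
grip_force: 0.0
```

Run:
```python
from h import *
s=sense(); print(s["time_s"],s["force"].round(1),s["dq"].round(3))
for n in ("top","side"):
    c=capture(n); w=W(cloud(c)); p=pegs(c); lab=np.round(p[:,1]/10)*10
    for v in np.unique(lab):
        k=lab==v; print(n,v,k.sum(),p[k].mean(0).round(1))
    k=(abs(w[...,0])<22)&(w[...,1]>80)&(w[...,1]<175)&(w[...,2]>185)&(w[...,2]<215)
    if k.any(): print("bar",k.sum(),w[k].mean(0),np.percentile(w[k],[5,95],axis=0).round(1).tolist())
i=c["color"][190:350,220:440].copy(); i=cv2.resize(i,None,fx=3.5,fy=3.5,interpolation=cv2.INTER_CUBIC); cv2.imwrite("pics/s3.png",i[:,:,::-1])
```

```text
12.35 [-0.1  0.3  0.6] [ 0.04   0.    -0.002  0.002 -0.     0.005]
top -60.0 8 [ 33.2 -55.8 110.8]
top -50.0 66 [ 33.6 -49.9 113.6]
top -40.0 3 [ 34.1 -44.7 112.2]
top 0.0 10 [ 33.6   4.2 153.7]
top 10.0 69 [ 33.2  10.  155.9]
top 20.0 4 [ 37.1  15.3 152.5]
top 50.0 49 [33.8 50.7 96.8]
top 60.0 15 [34.4 56.3 94.6]
bar 72 [  0.57651259  94.30095314 201.73129248] [[-15.4, 90.1, 197.5], [16.4, 98.7, 206.0]]
side -50.0 4 [ 48.1 -53.3 116. ]
side 0.0 1 [ 44.7   4.2 156.4]
side 10.0 44 [ 32.8  10.1 155.2]
side 20.0 1 [ 42.6  15.3 157.1]
side 50.0 5 [38.2 50.9 97.1]
side 60.0 1 [48.6 57.2 95.5]
bar 61 [  0.68895238  94.16547407 198.84245911] [[-14.7, 89.5, 189.3], [18.4, 97.0, 204.9]]
```

View pics/s3.png

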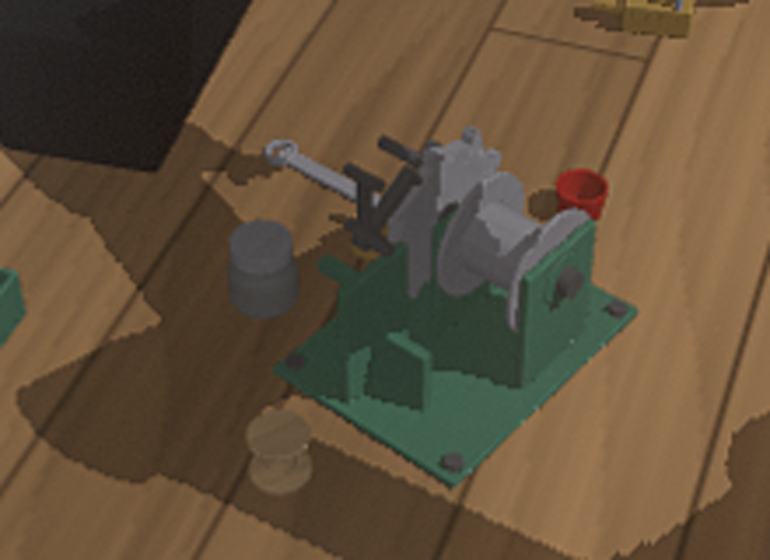

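The pawl is seated again: the bar is at y 94.3, z 201.7, the same as at the start. The wheel is at about 0.58 rad, the hand is clear and the other things haven't moved.

```bash
python3 -c "
from rig import *
print(finish_job())"
```

```text
the job is handed in; nothing more can be done
None
```

The winch is let off one notch and the job is handed in: the wheel stands at about 0.58 rad, the pawl is seated in the new notch, the hand is clear, and the judge gave no verdict.

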